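# Lock the T-foot anvil post into the bench socket

### The job

Take the square-shanked anvil post out of the wooden rack, pass its T-shaped foot down through the slot in the socket block's sliding plate, press it down against the spring, turn it a quarter turn clockwise (seen from above) and let the spring lift it home, so that it stands locked crosswise and upright on its own. The plate is not centred, so feel for the slot gently: never let the post bear on the socket harder than 60 N, and leave everything else on the bench where it is.

Things in the scene. Friction and masses are not known exactly. Their poses are not given: they have to be found in the camera images.
- anvil_grip (a point): Anvil post, dark steel, 0.24 kg, upright in the rack's middle hole: the only tool with a square shank. This point is the centre of the shank, 20 x 20 mm, 46 mm tall (23 mm up and down from here), faces square to the post's x and y; grip it here. z is up. A domed nose of 18 mm diameter reaches 38 mm above this point. A shoulder 34 mm in diameter lies 23 to 31 mm below it.
- anvil: Same anvil post; origin at the centre of the underside of its T-shaped foot, 58 mm below the grip point, same axes. The foot is a bar 34 mm long (along x), 10 mm wide (y), 8 mm thick; above it a round neck 10 mm in diameter, 19 mm long, runs up to the shoulder. So the shoulder's underside is 27 mm above this origin.
- rack_top (a point): Wooden rack, fixed, 80 (x) x 200 (y) x 40 mm: centre of its top. The anvil post hangs in its middle hole (40 mm along x, 16 mm along y, 34 mm deep), its foot inside along x, its shoulder resting on the rack's top: lift it straight up at least 30 mm to free it. Two thinner round punches stand in holes 70 mm either side along y.
- socket: Socket block, fixed: grey housing 80 (x) x 90 (y) mm on a 130 x 130 x 8 mm bolted flange, 42 mm tall; origin at the centre of its underside, z up. On top lies its steel plate, 76 (x) x 92 (y) x 8 mm, with a slot in the plate's middle, 38 mm long (along x) and 13 mm wide (y). The plate and all beneath it belong to the socket.
- socket_top (a point): Over the housing's centre, at the height of the plate's top face (50 mm over the bench); axes as the socket's. THE PLATE IS SET OFF-CENTRE: the slot's centre lies up to 12 mm either way along the socket's y from this point, not measured (in x it is centred); it stays put under ordinary pushes. Feel for it. Bearing on the plate beside the slot, the foot stops at this height.
- socket_spring (a point): Level, 12 mm below the plate's top, where a damped spring plunger under the slot meets the foot: it pushes up with 5 N, plus 0.6 N per mm pressed. Under the plate are ribs: the foot can turn only with its underside more than 21 mm below the plate's top (24 is good; at 27 the shoulder meets the plate). It turns only clockwise from above and meets a stop a few degrees past 90.
- socket_lock (a point): Level of the foot's underside when locked, 16 mm below the plate's top. Turned 90 degrees and let up, the foot rises by the spring into a cross groove (15 mm wide, along the socket's y, 5 mm deep) till it bears on the plate's underside. The grip point is then 42 mm above the plate's top and the foot lies along the socket's y.
- punch_a: Bystander: thin round punch, 60 mm tall, 18 mm in diameter at the top, standing in the rack; origin at its foot.
- punch_b: Bystander: thin round punch, 72 mm tall, 18 mm in diameter at the top, standing in the rack; origin at its foot.
- mallet_grip (a point): Bystander: hammer lying on the bench beyond the work; the point is on its handle.
- driver_grip (a point): Bystander: screwdriver lying on the bench beyond the work; the point is on its handle.
- spray: Bystander: green bottle, 52 mm in diameter, 150 mm tall; origin under its centre.
- jar: Bystander: white jar, 60 mm in diameter, 70 mm tall; origin under its centre.
Things that resemble listed ones, but are neither listed nor needed, are in the scene too. Leave any yellow look-alike of the anvil alone.

How it is judged:
On the way:
1. the foot has gone down through the slot: lined up with it within 0.25 rad and its underside at least 10 mm below the plate's top (z of anvil in the frame of socket_top below -0.01 m and horizontal distance between anvil and socket_top below 0.018 m and angle between the x axis of anvil and the x axis of socket, either way round below 0.25 rad), for 0.05 s.
At the end, for the whole second after the job is handed in: The anvil post stands locked in the socket by itself: foot crosswise to the slot (along the socket's y within 0.25 rad), its underside 13.8 to 18.5 mm below the plate's top, within 18 mm of the housing's centre line, upright within 0.12 rad, at rest and released (angle between the x axis of anvil and the y axis of socket, either way round below 0.25 rad and z of anvil in the frame of socket_top between -0.0185 and -0.0138 m and horizontal distance between anvil and socket_top below 0.018 m and angle between anvil's own z axis and vertical below 0.12 rad and linear speed of anvil below 0.02 m/s); the robot touches nothing.
It fails at once if the anvil post bears on the socket with more than 60 N (contact force between anvil and socket above 60 N).
It fails at once if a bystander is moved more than 25 mm (distance of any of mallet_grip, driver_grip, spray, jar, punch_a, punch_b from where it was at the start of the episode above 0.025 m).
It also fails if it takes over 72 s, if anything falls off the work surface, if the arm or the gripper's body presses on something with over 40 N, if the wrist force passes 120 N, or if a joint passes its speed limit or range.

### The arm

A 6-joint arm with a two-finger parallel gripper is mounted at the origin on the work surface. World frame = base frame: x ahead of the robot, y to its left, z up, the work surface at z = 0. Lengths are in m, angles in rad, forces in N, time in s.
With the tool pointing down it reaches from about 0.225 to 0.875 m from the base axis. Payload 3.4 kg.
Tool frame: the origin (TCP) lies midway between the tips of the shut fingers; the grasp point (between the pads) lies 19 mm behind it (manip.pinch_z is the z of the grasp point in the tool frame, in m); z points along the fingers, x is the direction in which the jaws open and shut, and the axes are right-handed (so a half turn about z gives the same grasp; the last joint's range is limited). The gripper opens to 85 mm and grips with 20 to 120 N. Pads are 22 mm wide; open, the fingers measure 114 mm over their backs; the gripper's body (76 mm by 85 mm) begins 54 mm behind the grasp point. The pads swing forward as they close: fully open they stand 13 mm farther back than shut.
Start: joints at [1.144, 0.276, 1.505, -0, 1.361, -0.121], TCP at [0.173, 0.548, 0.205] pointing down, gripper open.
Joint ranges: [-2.89, 2.89], [-0.75, 2.08], [0.22, 2.7], [-1.18, 4.32], [0.11, 2.71], [-2.7, 2.7]. Speed limits (rad/s): [2.57, 2.57, 3.14, 3.14, 3.14, 3.14].

### API

Orientations are given as a unit quaternion [w, x, y, z].
In Python, from rig import manip gives the robot as it stands. The module is installed in compiled form; this text tells all that it offers.
- The arm moves only by the tool drive_tool, never from a script. Its argument "steps" is a list of rows, each a list of 5 numbers: the shift along the tool's x, y, z in mm, then the turn about the tool's z in rad, then the gripper command: -1 is shut, 1 is fully open, values between are in proportion. A call has 1 to 5 rows; each row is the pose to reach, as a shift and turn from the pose measured when the call began, along the tool's axes at that moment; what a row does not reach only later rows make up. A row lasts 1/10 s, in which the tool goes at most 50 mm and 8.59 degrees, less where a joint would pass 70% of its speed; a pose out of reach is approached as far as the arm can. A call with a gripper value outside its range is refused whole. The fingers move at their own pace and stop on an object; "squeeze" is the grip in N (left out, the last holds). Time passes only in rows, so rows that repeat a pose let the fingers close. It gives the time, the measured TCP pose, the force and the opening at its end, in the units of the state.
- manip.get_state(): the state, without advancing time (a new reading comes with each control period).
- manip.get_image(name): name is "scene" or "top" or "wrist"; returns the picture (384x512x3 uint8, blue, green, red); there is no depth.
- manip.get_calibration(name): a dict with "camera_matrix" (3x3 intrinsics, pixels), "rvec" (rotation vector, rad) and "tvec" (3), from world to camera coordinates, as OpenCV has them. Camera axes: x right, y down, z forward; pixel columns grow to the right and rows downward; lengths in m; the calibration is good to about 2 mm. A picture is of the moment at which its call begins: read the wrist's pose just before it. get_calibration takes no time and is no camera call; for the wrist camera it gives the pose at the moment of the call.
- manip.sign_off(): hands the job in, once; it reports no verdict.
Trained networks look in the newest picture that a camera, given by its name, has taken for a name from the list of things; names that differ only in an ending like _2 or _b are one class to them, and where a whole thing is asked for, a point or a joint stands for the part that bears it (a point fixed in the world has none). Each returns a list of dicts, best first, with "conf" (0 to 1); they miss things now and then, are a little off and sometimes report something else, mostly with a low value. They report only what shows in the picture. A call takes as long as a camera call. They do not tell look-alikes from the thing itself.
- manip.masks_of(camera, name): "pixels" (384x512 bool, what is visible of it) and "location" ([column, row] in pixels, amid what is visible of it).
The state is a dict: "clock": time; "qpos": joint angles; "qd": joint speeds; "effort": joint torques, N m; "position": TCP position; "ee_rot": TCP orientation; "contact_force": force on the tool from outside, world axes, zero at the start; "moment": the same for the moment, N m; "width": finger opening in m.
Only numpy, scipy, OpenCV 4.12 (cv2) and the standard library are available. Lean on these libraries where they do the work, as an engineer would, in place of code of your own. Each camera call takes 0.05 s, during which the arm holds its last target.

## Working session

There is one attempt and no reset: what is moved stays moved. The work goes in short steps, Python scripts to look and compute and a tool call to move; the robot and the scene stay as the last step left them, time stands still between calls to the robot, and variables do not carry over. Pictures are saved under pics/ and viewed, and the job is handed in when it is done.

Besides the shell and the picture viewer there is one more tool, called after "Request:" as a command line: name --pt "numbers of a row" for each row, then --argument value for the rest. drive_tool: Moves the arm, as the interface text tells. Its arguments: {"type":"object","properties":{"steps":{"type":"array","items":{"type":"array","items":{"type":"number"}}},"squeeze":{"type":"number"}},"required":["steps"]}

```bash
mkdir -p pics
python3 - <<'E'
from rig import manip
import cv2,numpy as np
for k,v in manip.get_state().items(): print(k,np.round(v,4))
for n in("scene","top"):
    im=manip.get_image(n); cv2.imwrite(f"pics/{n}1.png",im)
    c=manip.get_calibration(n); print(n,np.round(c["camera_matrix"],1).tolist(),np.round(c["rvec"],3),np.round(c["tvec"],3))
    for t in("anvil","anvil_grip","socket","rack_top","punch_a","jar","spray"):
        print(t,[(round(float(d["conf"]),2),np.round(d["location"],0).tolist(),int(d["pixels"].sum())) for d in manip.masks_of(n,t)][:5])
print(manip.pinch_z)
E
```

```text
clock 0.0
qpos [ 1.144   0.2766  1.5062 -0.      1.3607 -0.121 ]
qd [-0.0016 -0.0008 -0.0008 -0.0009 -0.0014 -0.0002]
effort [ 2.40000e-03 -4.16771e+01 -2.45807e+01  4.00000e-04  1.08000e-02
  0.00000e+00]
position [0.1729 0.5478 0.2044]
ee_rot [ 5.000e-04  8.065e-01  5.912e-01 -8.000e-04]
contact_force [-0.5194  0.1817 -0.7006]
moment [-0.0405  0.0156 -0.0513]
width 0.0854
scene [[385.8, 0.0, 259.5], [0.0, 385.8, 193.4], [0.0, 0.0, 1.0]] [ 1.158  2.263 -1.065] [ 0.35  -0.247  1.264]
anvil [(0.84, [364.0, 200.0], 330), (0.67, [348.0, 241.0], 476), (0.44, [208.0, 172.0], 1821)]
anvil_grip [(0.84, [346.0, 240.0], 474), (0.79, [366.0, 200.0], 338), (0.58, [332.0, 194.0], 118)]
socket [(0.69, [209.0, 172.0], 1824), (0.34, [152.0, 206.0], 468)]
rack_top [(0.71, [361.0, 218.0], 2953), (0.19, [400.0, 306.0], 2214)]
punch_a [(0.26, [151.0, 205.0], 467)]
jar [(0.87, [306.0, 286.0], 1478)]
spray [(0.73, [402.0, 308.0], 2311)]
top [[353.7, 0.0, 263.4], [0.0, 353.7, 192.8], [0.0, 0.0, 1.0]] [ 2.129 -2.155  0.19 ] [0.029 0.621 0.761]
anvil [(0.68, [187.0, 214.0], 220), (0.56, [190.0, 262.0], 202), (0.2, [365.0, 234.0], 2991)]
anvil_grip [(0.6, [196.0, 152.0], 764), (0.52, [188.0, 267.0], 173), (0.52, [186.0, 213.0], 204)]
socket [(0.79, [365.0, 235.0], 3016)]
rack_top [(0.81, [201.0, 262.0], 2885)]
punch_a [(0.46, [158.0, 271.0], 66)]
jar [(0.91, [196.0, 155.0], 764)]
spray [(0.74, [120.0, 164.0], 914)]
-0.0187
```

View pics/scene1.png

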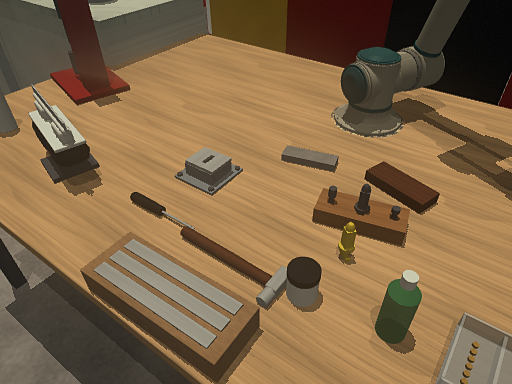

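View pics/top1.png

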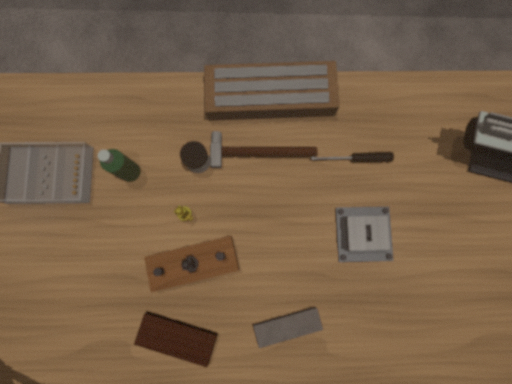

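Run:
```python
import cv2
a=cv2.imread("pics/scene1.png")[140:270,300:440]; b=cv2.imread("pics/top1.png")[190:310,130:250]
cv2.imwrite("pics/c1.png",cv2.resize(a,None,fx=5,fy=4.6,interpolation=3)[:600]); cv2.imwrite("pics/c2.png",cv2.resize(b,None,fx=5,fy=5,interpolation=3))
```

```text
(no output)
```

View pics/c1.png

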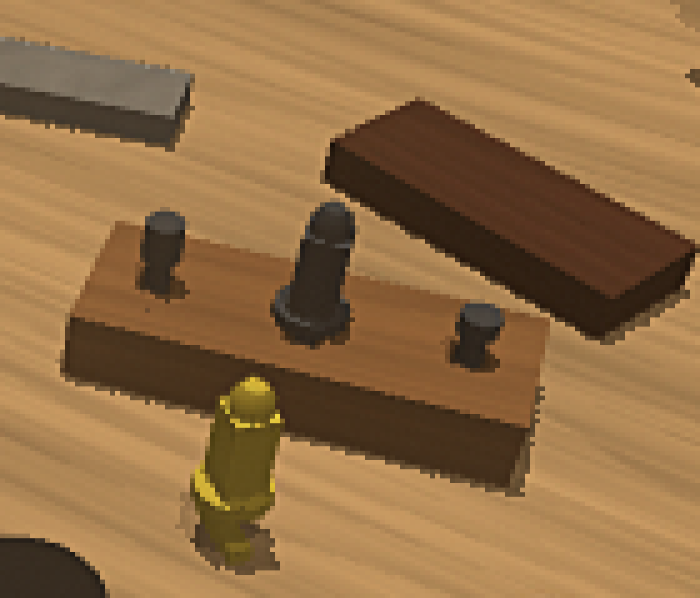

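View pics/c2.png

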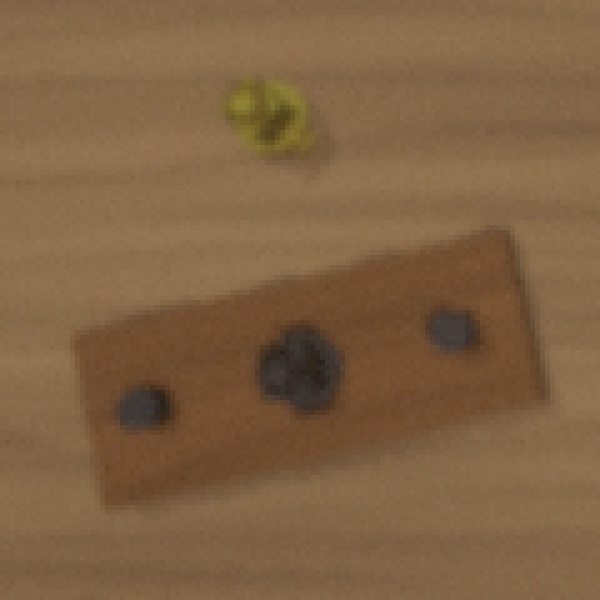

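The anvil candidates are:
- the dark post in the rack's middle hole, at scene (364,200) and top (190,262);
- the yellow look-alike, at scene (348,241) and top (187,214);
- the punches, at scene (332,194) and (396,213).

I choose the dark post in the rack: the crop shows a square shank, a shoulder and a domed nose. The slot is visible on the plate at top (368,233).

```bash
cat > h.py <<'E'
from rig import manip
import cv2,numpy as np
from scipy.spatial.transform import Rotation as R
def cal(n):
    c=manip.get_calibration(n); return c["camera_matrix"],cv2.Rodrigues(np.array(c["rvec"],float))[0],np.array(c["tvec"],float).ravel()
def w(n,uv,z,C=None):
    K,Rm,t=C or cal(n); uv=np.atleast_2d(uv).astype(float)
    d=(np.linalg.inv(K)@np.c_[uv,np.ones(len(uv))].T); d=(Rm.T@d).T; o=-Rm.T@t
    return o+d*((z-o[2])/d[:,2])[:,None]
def proj(n,P,C=None):
    K,Rm,t=C or cal(n); q=(Rm@np.atleast_2d(P).T).T+t; q=q@K.T; return q[:,:2]/q[:,2:]
E
python3 - <<'E'
from h import *
for n in("top","scene"):
    im=cv2.imread(f"pics/{n}1.png")
    manip.get_image(n)
    K,Rm,t=cal(n); print(n,"cam",np.round(-Rm.T@t,3))
    for name in("rack_top","socket"):
        m=manip.masks_of(n,name)[0]["pixels"].astype(np.uint8)
        r=cv2.minAreaRect(cv2.findNonZero(m)); print(name,np.round(r[0],1),np.round(r[1],1),round(r[2],1))
        if n=="top":
            print(np.round(w(n,cv2.boxPoints(r),0.04 if name=="rack_top" else 0.008),3).tolist())
# bits
print("slot top", w("top",[[368.5,233]],.05))
print("nose top", w("top",[[185,264]],.04+.031+.03), "scene", w("scene",[[366.5,190]],.105))
print("punches",w("top",[[158.5,271.5],[220,256]],.06))
a=cv2.imread("pics/top1.png")[195:275,325:405]; b=cv2.imread("pics/scene1.png")[135:205,165:255]
cv2.imwrite("pics/c3.png",np.hstack([cv2.resize(a,(400,400),interpolation=3),cv2.resize(b,(400,400),interpolation=3)]))
E
```

```text
top cam [0.49  0.033 0.851]
rack_top [190.8 263.3] [35.9 93.1] 76.0
[[0.48, 0.297, 0.04], [0.528, 0.095, 0.04], [0.45, 0.075, 0.04], [0.404, 0.275, 0.04]]
socket [364.3 233.5] [54.8 55.8] 88.1
[[0.592, -0.153, 0.008], [0.595, -0.288, 0.008], [0.465, -0.283, 0.008], [0.463, -0.151, 0.008]]
scene cam [1.119 0.381 0.619]
rack_top [360.6 215. ] [95.1 37.5] 15.3
socket [209.7 170.7] [56.7 42.2] 27.6
slot top [[ 0.52699301 -0.21555031  0.05      ]]
nose top [[0.4654419  0.18655273 0.101     ]] scene [[0.47922261 0.19312137 0.105     ]]
punches [[0.44885683 0.25219384 0.06      ]
 [0.4803411  0.11855464 0.06      ]]
```

View pics/c3.png

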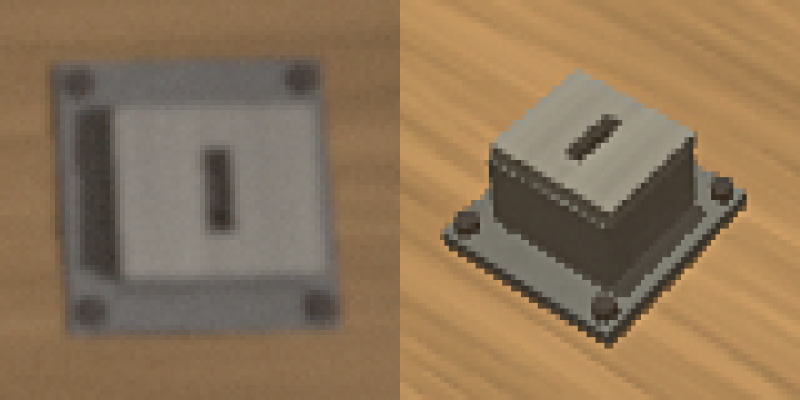

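```bash
cat >> h.py <<'E'
def go(p,phi,n=5):
    s=manip.get_state(); q=np.array(s["ee_rot"]); Rm=R.from_quat(q[[1,2,3,0]]).as_matrix()
    ph=np.degrees(np.arctan2(Rm[1,0],Rm[0,0]))
    d=Rm.T@(np.array(p)-s["position"])*1000
    print("t",round(s["clock"],2),"pos",np.round(s["position"],4),"phi",round(ph,2),"tilt",np.round(Rm[:,2],4),"q6",round(s["qpos"][5],3),"F",np.round(s["contact_force"],2),"M",np.round(s["moment"],3),"w",round(s["width"],4))
    print("shift mm",np.round(d,1),"turn",round(np.radians(ph-phi),3))
E
python3 -c "
from h import *
go([.465,.186,.2],13.3)"
```

```text
t 1.1 pos [0.1731 0.5484 0.2054] phi 72.48 tilt [ 0.e+00  1.e-04 -1.e+00] q6 -0.121 F [-0.51  0.32  0.01] M [-0.004  0.016 -0.015] w 0.0854
shift mm [-257.7  387.4    5.3] turn 1.033
```

Request:
drive_tool --pt "-128 193 0 0.52 1" --pt "-128 193 0 0.52 1" --pt "-128 193 0 0.52 1" --pt "-128 193 0 0.52 1" --pt "-128 193 0 0.52 1"

```text
clock: 1.6
position: [0.3202, 0.3656, 0.2055]
ee_rot: [0.001, 0.932, 0.363, 0.0]
contact_force: [0.6, 0.5, 0.0]
width: 0.0857
```

```bash
python3 -c "
from h import *
go([.465,.186,.2],13.3)"
```

```text
t 1.6 pos [0.3202 0.3656 0.2055] phi 42.53 tilt [ 1.1e-03 -7.0e-04 -1.0e+00] q6 -0.033 F [0.56 0.54 0.01] M [0.034 0.006 0.01 ] w 0.0857
shift mm [-14.7 230.3   5.8] turn 0.51
```

Request:
drive_tool --pt "-15 230 6 0.51 1" --pt "-15 230 6 0.51 1" --pt "-15 230 6 0.51 1" --pt "-15 230 6 0.51 1" --pt "-15 230 6 0.51 1"

```text
clock: 2.1
position: [0.4665, 0.1833, 0.1999]
ee_rot: [0.001, 0.993, 0.114, 0.001]
contact_force: [0.8, 0.7, 0.4]
width: 0.0854
```

```bash
python3 -c "
from h import *
go([.465,.186,.2],13.3)
im=manip.get_image('wrist');cv2.imwrite('pics/w1.png',im)
C=cal('wrist');print(-C[1].T@C[2], C[0])
for t in('anvil','anvil_grip','rack_top','punch_a'):
  print(t,[(round(float(d['conf']),2),np.round(d['location']).tolist(),w('wrist',d['location'],.071).round(4).tolist()) for d in manip.masks_of('wrist',t)])
"
```

```text
t 2.1 pos [0.4665 0.1833 0.1999] phi 13.13 tilt [ 0.0023 -0.0013 -1.    ] q6 0.008 F [0.75 0.67 0.39] M [ 0.051  0.032 -0.04 ] w 0.0854
shift mm [-0.8 -2.9 -0.1] turn -0.003
[0.45290852 0.2528298  0.36791452] [[296.84385005   0.         255.98382515]
 [  0.         296.84385005 188.79371549]
 [  0.           0.           1.        ]]
anvil [(0.95, [358.0, 173.0], [[0.5708, 0.2079, 0.071]]), (0.71, [253.0, 167.0], [[0.4637, 0.1888, 0.071]])]
anvil_grip [(0.96, [361.0, 172.0], [[0.5715, 0.2113, 0.071]]), (0.58, [255.0, 167.0], [[0.4636, 0.192, 0.071]])]
rack_top [(0.6, [254.0, 147.0], [[0.4576, 0.2126, 0.071]])]
punch_a [(0.67, [256.0, 98.0], [[0.4473, 0.2593, 0.071]]), (0.61, [253.0, 229.0], [[0.4758, 0.1259, 0.071]])]
```

View pics/w1.png

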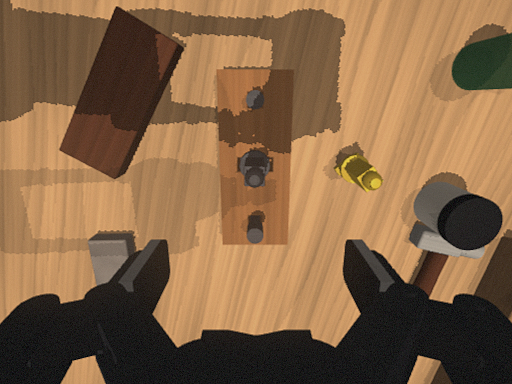

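The wrist view shows the dark post at (255,168), with the rack edges symmetric about column 255, so the yaw is right. The yellow one is at (358,173).

```bash
python3 -c "
from h import *
im=cv2.imread('pics/w1.png')[130:260,200:310];cv2.imwrite('pics/c4.png',cv2.resize(im,None,fx=5,fy=4.6,interpolation=3))
print(w('wrist',[[255,180]],.102), w('wrist',[[255,163]],.048), w('wrist',[[255,178]],.109))
print(w('wrist',[[293.5,69.5],[217,69.5],[224,243],[287,243]],.04))
for g in ([.4655,.1855],[.465,.187],[.466,.184]): print(proj('wrist',np.array([[*g,.109],[*g,.094],[*g,.048]])).round(1).tolist())
"
```

```text
[[0.46341657 0.18830671 0.102     ]] [[0.46215552 0.19296412 0.048     ]] [[0.46258144 0.19196042 0.109     ]]
[[0.47874163 0.29590234 0.04      ]
 [0.40200137 0.27782447 0.04      ]
 [0.44835487 0.08578717 0.04      ]
 [0.52330052 0.10343592 0.04      ]]
[[256.5, 185.4], [256.5, 181.1], [256.4, 170.1]]
[[256.3, 183.7], [256.3, 179.5], [256.3, 168.7]]
[[256.7, 187.1], [256.6, 182.7], [256.5, 171.5]]
```

View pics/c4.png

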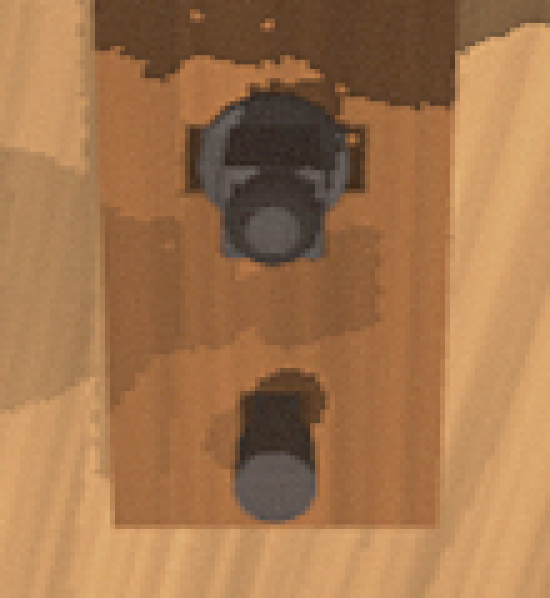

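```bash
python3 -c "
from h import *
print(w('scene',[[366.4,184.6]],.109), w('scene',[[366.4,188]],.1), w('scene',[[362.2,206.3]],.044))
print(w('scene',[[300+(549)/5,140+318/4.6],[300+(118)/5,140+222/4.6],[300+68/5,140+318/4.6],[300+527/5,140+430/4.6]],.04))
go([.464,.1885,.1],13.3)
"
```

```text
[[0.46738651 0.18691739 0.109     ]] [[0.46680472 0.18832479 0.1       ]] [[0.46277018 0.18684791 0.044     ]]
[[0.40518007 0.27576933 0.04      ]
 [0.45163132 0.08361913 0.04      ]
 [0.53030675 0.10127908 0.04      ]
 [0.48498235 0.29432057 0.04      ]]
t 2.35 pos [0.4641 0.1862 0.1997] phi 13.28 tilt [ 2.e-04 -1.e-04 -1.e+00] q6 0.011 F [ 0.36  0.88 -0.43] M [0.03  0.055 0.064] w 0.0854
shift mm [ 0.4 -2.2 99.7] turn -0.0
```

Request:
drive_tool --pt "1 -2 50 0 1" --pt "1 -2 100 0 1" --pt "1 -2 125 0 1" --pt "1 -2 125 0 1" --pt "1 -2 125 0 1"

```text
clock: 2.85
position: [0.4645, 0.1895, 0.0753]
ee_rot: [-0.0, 0.993, 0.117, 0.0]
contact_force: [-0.2, -0.1, -0.1]
width: 0.0852
```

```bash
python3 -c "
from h import *
im=manip.get_image('wrist');cv2.imwrite('pics/w2.png',im)
go([.4652,.188,.053],13.3)
"
```

```text
t 2.9 pos [0.4656 0.1896 0.0762] phi 13.36 tilt [ 2.9e-03  8.0e-04 -1.0e+00] q6 0.015 F [ 0.08 -0.05 -0.02] M [0.003 0.026 0.011] w 0.0853
shift mm [-0.9  1.5 23.2] turn 0.001
```

View pics/w2.png

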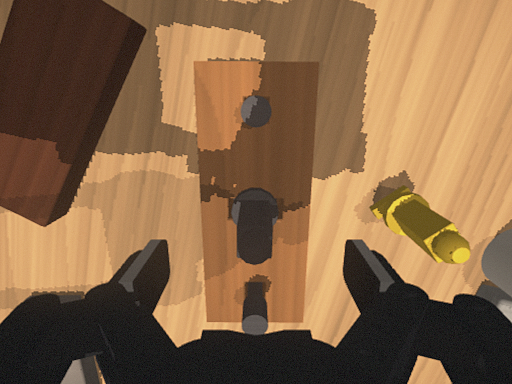

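The post nose is at (255,247) and the shoulder at (254,205), between the fingers at columns 168 and 345, so it is well centred in x.

```bash
python3 -c "
from h import *
print(w('wrist',[[255,250]],.109),w('wrist',[[255,248]],.105),w('wrist',[[254.5,206]],.048))
print(w('wrist',[[194,62],[319,62],[302,322],[208,322]],.04).mean(0))
go([.4652,.188,.053],13.3)
"
```

```text
[[0.46562854 0.18987872 0.109     ]] [[0.46585644 0.1889108  0.105     ]] [[0.46491179 0.1913391  0.048     ]]
[0.46697913 0.18629687 0.04      ]
t 2.9 pos [0.4656 0.1896 0.0762] phi 13.36 tilt [ 2.9e-03  8.0e-04 -1.0e+00] q6 0.015 F [ 0.08 -0.05 -0.02] M [0.003 0.026 0.011] w 0.0853
shift mm [-0.9  1.5 23.2] turn 0.001
```

Request:
drive_tool --pt "0 0 23 0 1" --pt "0 0 23 0 1" --pt "0 0 23 0 0.3" --pt "0 0 23 0 -0.2" --pt "0 0 23 0 -1" --squeeze 60

```text
clock: 3.4
position: [0.4665, 0.1898, 0.0544]
ee_rot: [-0.0, 0.993, 0.116, 0.003]
contact_force: [0.3, -0.1, -0.6]
width: 0.0435
```

Request:
drive_tool --pt "0 0 0 0 -1" --pt "0 0 0 0 -1" --pt "0 0 0 0 -1" --pt "0 0 0 0 -1" --pt "0 0 0 0 -1"

```text
clock: 3.9
position: [0.4662, 0.1898, 0.0551]
ee_rot: [-0.0, 0.993, 0.116, 0.002]
contact_force: [-2.0, -0.6, 4.9]
width: 0.0183
```

```bash
python3 -c "
from h import *
go([.4652,.188,.153],13.3)
im=manip.get_image('wrist');cv2.imwrite('pics/w3.png',im)
"
```

```text
t 3.9 pos [0.4662 0.1898 0.0551] phi 13.37 tilt [ 0.0049  0.0013 -1.    ] q6 0.015 F [-2.04 -0.58  4.85] M [-0.107  0.394  0.038] w 0.0183
shift mm [ -0.9   1.5 -97.9] turn 0.001
```

View pics/w3.png

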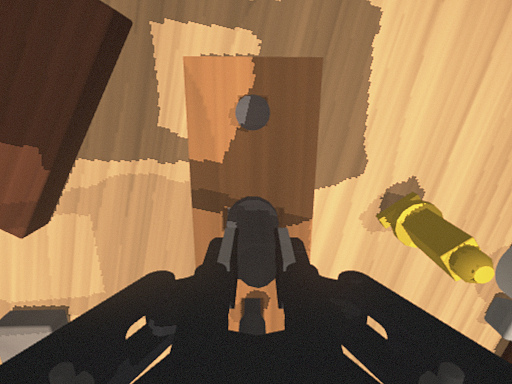

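The pads are closed on the shank at (255,250). I lift it straight up.

Request:
drive_tool --pt "0 0 -15 0 -1" --pt "0 0 -35 0 -1" --pt "0 0 -80 0 -1" --pt "0 0 -110 0 -1" --pt "0 0 -110 0 -1" --squeeze 80

```text
clock: 4.45
position: [0.4689, 0.1905, 0.1693]
ee_rot: [-0.001, 0.993, 0.116, 0.007]
contact_force: [0.8, -0.6, -2.6]
width: 0.0178
```

```bash
python3 -c "
from h import *
go([.528,-.216,.165],1)
im=manip.get_image('scene');cv2.imwrite('pics/s2.png',im)
im=manip.get_image('wrist');cv2.imwrite('pics/w4.png',im)
"
```

```text
t 4.45 pos [0.4689 0.1905 0.1693] phi 13.37 tilt [ 0.014   0.0036 -0.9999] q6 0.015 F [ 0.76 -0.56 -2.57] M [ 0.013 -0.068 -0.045] w 0.0178
shift mm [-36.5 409.1   3.7] turn 0.216
```

View pics/s2.png

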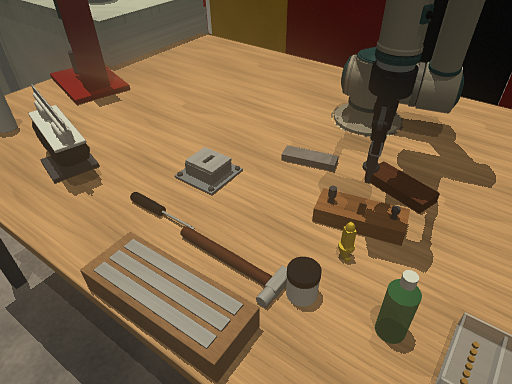

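Request:
drive_tool --pt "-18 205 0 0.1 -1" --pt "-18 205 0 0.1 -1" --pt "-18 205 0 0.1 -1" --pt "-18 205 0 0.1 -1" --pt "-18 205 0 0.1 -1"

```text
clock: 5.05
position: [0.4947, -0.0194, 0.1625]
ee_rot: [0.001, 0.998, 0.064, 0.001]
contact_force: [0.1, 0.2, -2.2]
width: 0.0176
```

```bash
python3 -c "
from h import *
go([.528,-.216,.17],1)
"
```

```text
t 5.05 pos [ 0.4947 -0.0194  0.1625] phi 7.33 tilt [ 0.0013 -0.0016 -1.    ] q6 -0.306 F [ 0.07  0.25 -2.16] M [ 0.063 -0.034  0.014] w 0.0176
shift mm [  7.9 199.2  -7.2] turn 0.11
```

Request:
drive_tool --pt "14 245 -8 0.11 -1" --pt "14 245 -8 0.11 -1" --pt "14 245 -8 0.11 -1" --pt "14 245 -8 0.11 -1" --pt "14 245 -8 0.11 -1"

```text
clock: 5.55
position: [0.5387, -0.2605, 0.1684]
ee_rot: [-0.001, 1.0, 0.009, -0.001]
contact_force: [-0.2, 0.1, -2.2]
width: 0.0176
```

Request:
drive_tool --pt "0 25 0 0 -1" --pt "0 25 0 0 -1" --pt "0 25 0 0 -1"

```text
clock: 5.85
position: [0.5379, -0.2845, 0.1657]
ee_rot: [-0.003, 1.0, 0.008, -0.003]
contact_force: [0.2, 0.7, -3.4]
width: 0.017
```

```bash
python3 -c "
from h import *
im=manip.get_image('wrist');cv2.imwrite('pics/w5.png',im)
go([.528,-.216,.17],1)
C=cal('wrist');print(-C[1].T@C[2])
im=manip.get_image('top');cv2.imwrite('pics/t5.png',im)
"
```

```text
t 5.9 pos [ 0.5381 -0.2838  0.1663] phi 1.02 tilt [-0.0059  0.0051 -1.    ] q6 -0.618 F [ 0.45 -0.22 -2.64] M [ 0.003 -0.054  0.032] w 0.0177
shift mm [ -8.9 -68.   -3.3] turn 0.0
[ 0.53834354 -0.21090384  0.33536087]
```

View pics/w5.png

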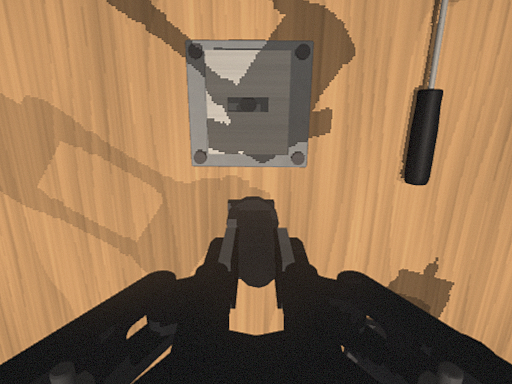

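The wrist view shows the slot at (248,104) and the flange corners at about (186,40), (313,40), (307,166) and (192,166). The foot of the held post is at (250,203).

```bash
python3 -c "
from h import *
im=cv2.imread('pics/w5.png');cv2.imwrite('pics/c5.png',cv2.resize(im[30:180,170:330],None,fx=4.7,fy=4,interpolation=3))
cv2.imwrite('pics/c6.png',cv2.resize(im[185:295,200:310],None,fx=5,fy=5,interpolation=3))
"
```

```text
(no output)
```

View pics/c5.png

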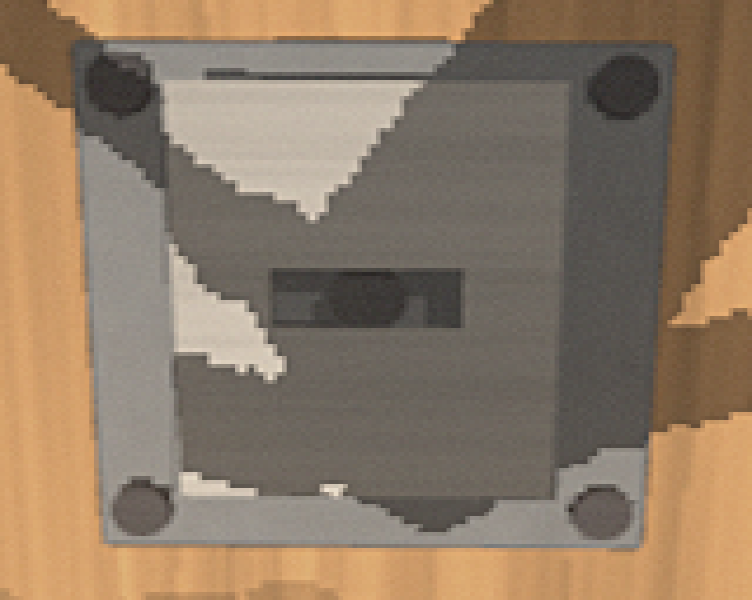

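View pics/c6.png

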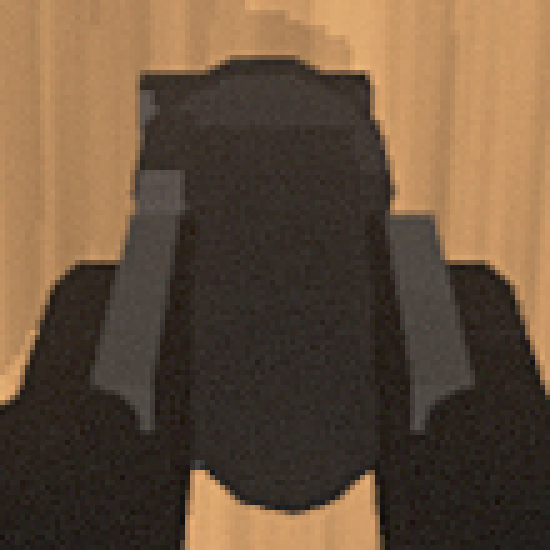

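```bash
cat >> h.py <<'E'
def model(p,phi,z,tx=0,ty=0):
    """project post with grip pt p (xyz)"""
    a=np.radians(phi); Rz=R.from_euler('z',a)*R.from_euler('xy',[ty,tx])
    f=lambda P: proj('wrist',Rz.apply(np.array(P,float)/1000)+p).round(1)
    print('nose',f([[0,0,38]]),'shL/R topmid',f([[-17,0,-27],[17,0,-27],[0,17,-31]]).tolist())
    print('foot back corners bottom',f([[-17,5,-58],[17,5,-58]]).tolist(),'top',f([[-17,5,-50],[17,5,-50]]).tolist())
E
python3 -c "
from h import *
s=manip.get_state();p=np.array(s['position']);q=np.array(s['ee_rot']);Rm=R.from_quat(q[[1,2,3,0]]).as_matrix()
C=cal('wrist'); print('optical axis',C[1][2])
print('tool axis',Rm[:,2])
for off in (0,-.01):
  g=p+Rm@[0,0,-.019+(-off)]
  print(g);model(g,1.0,0)
c=lambda l:[[170+x/4.7,30+y/4] for x,y in l]
S=w('wrist',c([(270,268),(463,268),(463,328),(270,328)]),.05);print(S.round(4).tolist(),S.mean(0).round(4))
F=w('wrist',c([(77,42),(672,46),(642,548),(105,545)]),.008);print(F.round(4).tolist(),F.mean(0).round(4))
for Q in(S,F):
  d=Q[1]+Q[2]-Q[0]-Q[3];print(np.degrees(np.arctan2(d[1],d[0])))
"
```

```text
optical axis [ 6.22728102e-04 -2.83517161e-01 -9.58966961e-01]
tool axis [-0.00496061  0.0043144  -0.99997839]
[ 0.53847264 -0.28366942  0.18591363]
nose [[254.2 277.7]] shL/R topmid [[228.8, 219.8], [281.8, 219.9], [255.3, 192.7]]
foot back corners bottom [[232.5, 197.4], [278.7, 197.5]] top [[231.6, 200.9], [279.4, 201.0]]
[ 0.53842303 -0.28362628  0.17591385]
nose [[254.4 265.3]] shL/R topmid [[230.1, 214.1], [280.6, 214.2], [255.4, 188.2]]
foot back corners bottom [[233.5, 193.3], [277.7, 193.4]] top [[232.7, 196.5], [278.4, 196.6]]
[[0.5107, -0.2075, 0.05], [0.5485, -0.2068, 0.05], [0.5489, -0.2201, 0.05], [0.5106, -0.2208, 0.05]] [ 0.5297 -0.2138  0.05  ]
[[0.4659, -0.1535, 0.008], [0.593, -0.1522, 0.008], [0.5952, -0.2808, 0.008], [0.4664, -0.2824, 0.008]] [ 0.5301 -0.2172  0.008 ]
1.044684017599621
0.6499864898786517
```

```bash
python3 -c "
from h import *
print(w('wrist',[[228,200],[274,200]],.1273),w('wrist',[[228,200],[274,200]],.1353))
print(w('wrist',[[227.2,222],[278,222],[252.6,196.4]],.155))
print(w('wrist',[[258.4,287]],.214))
go([.5333,-.2118,.11],1)
"
```

```text
[[ 0.51796821 -0.28127935  0.1273    ]
 [ 0.55206055 -0.28060512  0.1273    ]] [[ 0.51875252 -0.27856637  0.1353    ]
 [ 0.55153753 -0.27791799  0.1353    ]]
[[ 0.52002716 -0.28715865  0.155     ]
 [ 0.55341584 -0.28648503  0.155     ]
 [ 0.53646446 -0.26914169  0.155     ]]
[[ 0.54053119 -0.29516072  0.214     ]]
t 5.95 pos [ 0.5384 -0.2836  0.1669] phi 1.07 tilt [-0.005   0.0043 -1.    ] q6 -0.619 F [-0.24 -0.15 -2.53] M [0.02  0.026 0.018] w 0.0177
shift mm [ -3.5 -71.6  57.2] turn 0.001
```

Request:
drive_tool --pt "-4 -72 0 0 -1" --pt "-4 -72 20 0 -1" --pt "-4 -72 55 0 -1" --pt "-4 -72 65 0 -1" --pt "-4 -72 65 0 -1"

```text
clock: 6.45
position: [0.5314, -0.2097, 0.1008]
ee_rot: [-0.003, 1.0, 0.01, -0.004]
contact_force: [-0.4, -0.1, -3.0]
width: 0.0175
```

```bash
python3 -c "
from h import *
im=manip.get_image('wrist');cv2.imwrite('pics/w6.png',im)
go([.5331,-.2116,.092],1)
im=manip.get_image('scene');cv2.imwrite('pics/s6.png',im)
im=np.hstack([cv2.resize(cv2.imread('pics/w6.png')[150:310,180:330],(400,430),interpolation=3),cv2.resize(im[120:220,160:260],(400,430),interpolation=3)]);cv2.imwrite('pics/c7.png',im)
go([.5331,-.2116,.092],1)
"
```

```text
t 6.5 pos [ 0.5327 -0.2109  0.1023] phi 1.11 tilt [-0.0056  0.0045 -1.    ] q6 -0.519 F [ 0.4  -0.75 -1.15] M [ 0.009 -0.069 -0.018] w 0.0173
shift mm [ 0.4  0.7 10.3] turn 0.002
t 6.55 pos [ 0.5336 -0.2117  0.1032] phi 1.09 tilt [-0.0035  0.0035 -1.    ] q6 -0.519 F [-0.72 -0.5  -2.44] M [ 0.011 -0.013 -0.052] w 0.0175
shift mm [-0.5 -0.1 11.2] turn 0.002
```

View pics/c7.png

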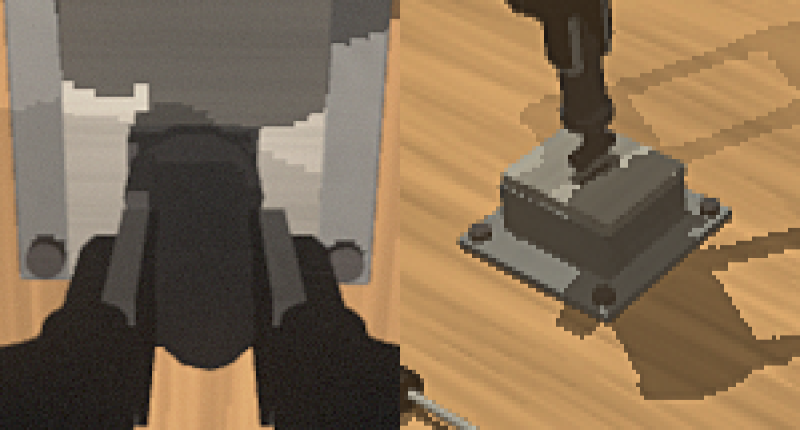

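The foot hangs about 14 mm over the plate, lined up with the slot, so I lower it gently.

Request:
drive_tool --pt "0 0 4 0 -1" --pt "0 0 8 0 -1" --pt "0 0 11 0 -1" --pt "0 0 11 0 -1"

```text
clock: 6.95
position: [0.5332, -0.2117, 0.0919]
ee_rot: [-0.002, 1.0, 0.009, -0.002]
contact_force: [0.4, -0.7, -2.6]
width: 0.0178
```

Request:
drive_tool --pt "0 0 1 0 -1" --pt "0 0 2 0 -1" --pt "0 0 3 0 -1" --pt "0 0 4 0 -1" --pt "0 0 4 0 -1"

```text
clock: 7.45
position: [0.5331, -0.2116, 0.0877]
ee_rot: [-0.002, 1.0, 0.009, -0.002]
contact_force: [0.5, -0.1, -2.7]
width: 0.018
```

```bash
python3 -c "
from h import *
go([.5331,-.2116,.086],1)
"
```

```text
t 7.45 pos [ 0.5331 -0.2116  0.0877] phi 1.06 tilt [-0.0044  0.004  -1.    ] q6 -0.519 F [ 0.49 -0.12 -2.74] M [-0.009 -0.065  0.048] w 0.018
shift mm [-0.  -0.   1.7] turn 0.001
```

Request:
drive_tool --pt "0 0 1 0 -1" --pt "0 0 2 0 -1" --pt "0 0 3 0 -1" --pt "0 0 3 0 -1"

```text
clock: 7.85
position: [0.533, -0.2116, 0.0845]
ee_rot: [-0.002, 1.0, 0.009, -0.002]
contact_force: [-0.8, 0.6, -2.5]
width: 0.0176
```

Request:
drive_tool --pt "0 0 1 0 -1" --pt "0 0 2 0 -1" --pt "0 0 2 0 -1"

```text
clock: 8.15
position: [0.5328, -0.2115, 0.0823]
ee_rot: [-0.002, 1.0, 0.009, -0.003]
contact_force: [-0.2, -0.8, -2.4]
width: 0.0178
```

There is no contact force with the foot about 7 mm below the plate's top, so it is in the slot. I continue towards the spring.

Request:
drive_tool --pt "0 0 1 0 -1" --pt "0 0 2 0 -1" --pt "0 0 3 0 -1" --pt "0 0 4 0 -1" --pt "0 0 4 0 -1"

```text
clock: 8.65
position: [0.5329, -0.2116, 0.0788]
ee_rot: [-0.002, 1.0, 0.009, -0.002]
contact_force: [-0.9, 0.7, 3.6]
width: 0.0178
```

Request:
drive_tool --pt "0 0 1 0 -1" --pt "0 0 2 0 -1" --pt "0 0 3 0 -1" --pt "0 0 4 0 -1" --pt "0 0 4 0 -1"

```text
clock: 9.15
position: [0.533, -0.2116, 0.075]
ee_rot: [-0.002, 1.0, 0.009, -0.002]
contact_force: [-1.1, 1.2, 5.3]
width: 0.0181
```

```bash
python3 -c "
from h import *
go([.5331,-.2116,.066],1)
im=manip.get_image('scene');wi=manip.get_image('wrist')
im=np.hstack([cv2.resize(wi[150:310,180:330],(400,430),interpolation=3),cv2.resize(im[120:220,160:260],(400,430),interpolation=3)]);cv2.imwrite('pics/c8.png',im)
"
```

```text
t 9.15 pos [ 0.533  -0.2116  0.075 ] phi 1.06 tilt [-0.0043  0.0038 -1.    ] q6 -0.519 F [-1.12  1.19  5.28] M [0.097 0.322 0.014] w 0.0181
shift mm [0.1 0.  9. ] turn 0.001
```

View pics/c8.png

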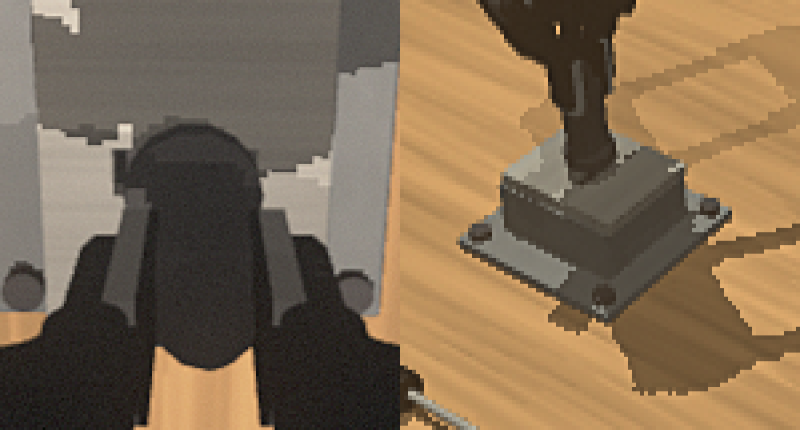

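Request:
drive_tool --pt "0 0 1.5 0 -1" --pt "0 0 3 0 -1" --pt "0 0 4.5 0 -1" --pt "0 0 6 0 -1" --pt "0 0 6 0 -1" --squeeze 100

```text
clock: 9.75
position: [0.5331, -0.2117, 0.0695]
ee_rot: [-0.002, 1.0, 0.009, -0.002]
contact_force: [-2.2, 1.3, 8.1]
width: 0.0172
```

```bash
python3 -c "
from h import *
go([.533,-.2116,.066],1)
"
```

```text
t 9.75 pos [ 0.5331 -0.2117  0.0695] phi 1.07 tilt [-0.0041  0.0035 -1.    ] q6 -0.519 F [-2.23  1.33  8.12] M [0.154 0.486 0.005] w 0.0172
shift mm [-0.  -0.1  3.5] turn 0.001
```

Request:
drive_tool --pt "0 0 1.5 0 -1" --pt "0 0 3 0 -1" --pt "0 0 3.5 0 -1" --pt "0 0 3.5 0 -1" --pt "0 0 3.5 0 -1"

```text
clock: 10.25
position: [0.5331, -0.2118, 0.0669]
ee_rot: [-0.002, 1.0, 0.009, -0.002]
contact_force: [-2.7, 1.5, 10.2]
width: 0.0169
```

```bash
python3 -c "
from h import *
go([.533,-.2116,.066],1)
r=np.array([-3.1,2.2])
for a in (.15,.3,.45,.6,.75,.9,1.05,1.2,1.35,1.5,1.57,1.6):
  c,s=np.cos(a),np.sin(a);print(a,(r-np.array([[c,-s],[s,c]])@r).round(1))
"
```

```text
t 10.25 pos [ 0.5331 -0.2118  0.0669] phi 1.07 tilt [-0.0036  0.0032 -1.    ] q6 -0.519 F [-2.71  1.54 10.23] M [ 0.183  0.59  -0.014] w 0.0169
shift mm [-0.1 -0.2  0.9] turn 0.001
0.15 [0.3 0.5]
0.3 [0.5 1. ]
0.45 [0.6 1.6]
0.6 [0.7 2.1]
0.75 [0.7 2.7]
0.9 [0.6 3.3]
1.05 [0.4 3.8]
1.2 [0.1 4.3]
1.35 [-0.3  4.7]
1.5 [-0.7  5.1]
1.57 [-0.9  5.3]
1.6 [-1.   5.4]
```

Request:
drive_tool --pt "0.1 0.3 0.3 0.08 -1" --pt "0.3 0.5 0.3 0.16 -1" --pt "0.4 0.8 0.3 0.24 -1" --pt "0.5 1.0 0.3 0.3 -1" --pt "0.5 1.0 0.3 0.3 -1"

```text
clock: 10.75
position: [0.5347, -0.213, 0.0678]
ee_rot: [-0.001, 0.99, -0.141, -0.001]
contact_force: [-1.3, 0.9, 9.6]
width: 0.0169
```

```bash
python3 -c "
from h import *
go([.533,-.2116,.066],1)
"
```

```text
t 10.75 pos [ 0.5347 -0.213   0.0678] phi -16.18 tilt [-0.0012  0.0024 -1.    ] q6 -0.219 F [-1.33  0.88  9.62] M [0.244 0.271 0.044] w 0.0169
shift mm [-2.  -0.9  1.8] turn -0.3
```

```bash
python3 -c "
from h import *
go([.5338,-.2139,.067],-33.3)
go([.5337,-.2151,.067],-50.5)
"
```

```text
t 10.75 pos [ 0.5347 -0.213   0.0678] phi -16.18 tilt [-0.0012  0.0024 -1.    ] q6 -0.219 F [-1.33  0.88  9.62] M [0.244 0.271 0.044] w 0.0169
shift mm [-0.6  1.1  0.8] turn 0.299
t 10.75 pos [ 0.5347 -0.213   0.0678] phi -16.18 tilt [-0.0012  0.0024 -1.    ] q6 -0.219 F [-1.33  0.88  9.62] M [0.244 0.271 0.044] w 0.0169
shift mm [-0.3  2.3  0.8] turn 0.599
```

Request:
drive_tool --pt "-0.3 0.4 1 0.1 -1" --pt "-0.5 0.8 1 0.2 -1" --pt "-0.6 1.1 1 0.3 -1" --pt "-0.5 1.5 1 0.4 -1" --pt "-0.5 1.5 1 0.4 -1"

```text
clock: 11.25
position: [0.5357, -0.2152, 0.0682]
ee_rot: [-0.001, 0.942, -0.335, 0.001]
contact_force: [-0.1, -0.0, 9.2]
width: 0.0172
```

```bash
python3 -c "
from h import *
go([.5337,-.2147,.067],-45)
go([.5333,-.216,.067],-67)
"
```

```text
t 11.25 pos [ 0.5357 -0.2152  0.0682] phi -39.2 tilt [ 3.1e-03  4.0e-04 -1.0e+00] q6 0.179 F [-0.06 -0.03  9.22] M [ 0.072  0.064 -0.004] w 0.0172
shift mm [-1.9  0.8  1.2] turn 0.101
t 11.25 pos [ 0.5357 -0.2152  0.0682] phi -39.2 tilt [ 3.1e-03  4.0e-04 -1.0e+00] q6 0.179 F [-0.06 -0.03  9.22] M [ 0.072  0.064 -0.004] w 0.0172
shift mm [-1.4  2.1  1.2] turn 0.485
```

Request:
drive_tool --pt "-0.5 0.5 1.8 0.1 -1" --pt "-1.0 1.0 1.8 0.2 -1" --pt "-1.3 1.5 1.8 0.3 -1" --pt "-1.4 1.8 1.8 0.4 -1" --pt "-1.4 1.8 1.8 0.4 -1"

```text
clock: 11.75
position: [0.5358, -0.2174, 0.068]
ee_rot: [-0.001, 0.856, -0.517, 0.004]
contact_force: [0.9, -0.7, 9.0]
width: 0.017
```

```bash
python3 -c "
from h import *
go([.5330,-.2165,.067],-77)
go([.5322,-.2171,.067],-90)
"
```

```text
t 11.75 pos [ 0.5358 -0.2174  0.068 ] phi -62.2 tilt [ 0.0083 -0.0031 -1.    ] q6 0.578 F [ 0.93 -0.75  8.96] M [-0.214 -0.002  0.112] w 0.017
shift mm [-2.1  2.1  1. ] turn 0.258
t 11.75 pos [ 0.5358 -0.2174  0.068 ] phi -62.2 tilt [ 0.0083 -0.0031 -1.    ] q6 0.578 F [ 0.93 -0.75  8.96] M [-0.214 -0.002  0.112] w 0.017
shift mm [-1.9  3.1  1. ] turn 0.485
```

Request:
drive_tool --pt "-0.6 0.8 1.5 0.1 -1" --pt "-1.2 1.6 1.5 0.2 -1" --pt "-1.7 2.4 1.5 0.3 -1" --pt "-1.9 2.8 1.5 0.4 -1" --pt "-1.9 2.8 1.5 0.48 -1"

```text
clock: 12.25
position: [0.5337, -0.2184, 0.068]
ee_rot: [-0.002, 0.708, -0.706, 0.006]
contact_force: [-1.8, -0.2, 10.7]
width: 0.0169
```

```bash
python3 -c "
from h import *
go([.5322,-.217,.067],-90)
im=manip.get_image('scene');wi=manip.get_image('wrist');cv2.imwrite('pics/w9.png',wi)
im=np.hstack([cv2.resize(wi[150:310,180:330],(400,430),interpolation=3),cv2.resize(im[120:220,160:260],(400,430),interpolation=3)]);cv2.imwrite('pics/c9.png',im)
"
```

```text
t 12.25 pos [ 0.5337 -0.2184  0.068 ] phi -89.85 tilt [ 0.0112 -0.0061 -0.9999] q6 1.059 F [-1.85 -0.25 10.74] M [-0.2    0.618  0.234] w 0.0169
shift mm [-1.4  1.5  1. ] turn 0.003
```

View pics/c9.png

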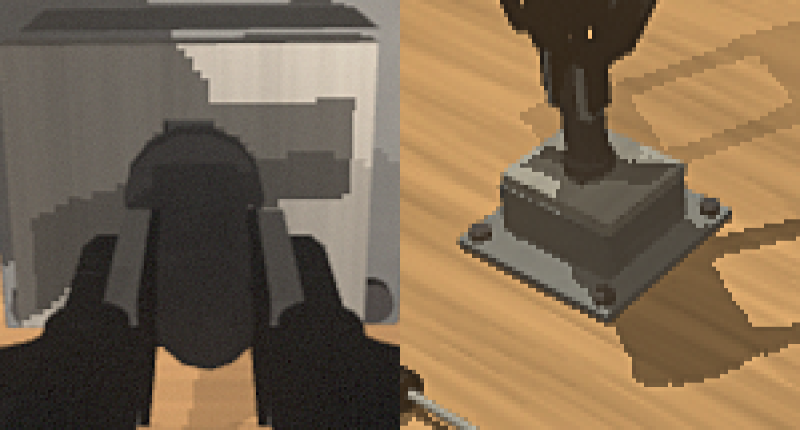

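Request:
drive_tool --pt "0 0 -1 0 -1" --pt "0 0 -2 0 -1" --pt "0 0 -3 0 -1" --pt "0 0 -4 0 -1" --pt "0 0 -4 0 -1"

```text
clock: 12.85
position: [0.5336, -0.2185, 0.0721]
ee_rot: [-0.002, 0.709, -0.705, 0.006]
contact_force: [-1.7, -0.2, 5.3]
width: 0.0172
```

```bash
python3 -c "
from h import *
go([.5322,-.217,.067],-90)
"
```

```text
t 12.85 pos [ 0.5336 -0.2185  0.0721] phi -89.72 tilt [ 0.011  -0.0064 -0.9999] q6 1.057 F [-1.69 -0.18  5.33] M [-0.032  0.432  0.083] w 0.0172
shift mm [-1.5  1.4  5.1] turn 0.005
```

Request:
drive_tool --pt "0 0 -1 0 -1" --pt "0 0 -2 0 -1" --pt "0 0 -2 0 -1"

```text
clock: 13.15
position: [0.5335, -0.2185, 0.0742]
ee_rot: [-0.002, 0.709, -0.705, 0.006]
contact_force: [-2.0, -0.4, 3.7]
width: 0.0172
```

Request:
drive_tool --pt "0 0 -0.5 0 -1" --pt "0 0 -1 0 -1" --pt "0 0 -1 0 -1"

```text
clock: 13.45
position: [0.5335, -0.2185, 0.0751]
ee_rot: [-0.002, 0.709, -0.705, 0.006]
contact_force: [-1.3, 0.6, 3.0]
width: 0.0168
```

Request:
drive_tool --pt "0 0 -0.5 0 -1" --pt "0 0 -1 0 -1" --pt "0 0 -1 0 -1"

```text
clock: 13.75
position: [0.5332, -0.2183, 0.0754]
ee_rot: [-0.001, 0.709, -0.705, 0.006]
contact_force: [-1.2, 0.9, -2.9]
width: 0.0167
```

The force drops sharply at TCP z 0.0754 m, which means the foot now bears on the plate's underside. I release it.

Request:
drive_tool --pt "0 0 0 0 -0.4" --pt "0 0 0 0 -0.3" --pt "0 0 0 0 0" --pt "0 0 0 0 0.5" --pt "0 0 0 0 0.8" --squeeze 20

```text
clock: 14.25
position: [0.5334, -0.2184, 0.0756]
ee_rot: [-0.002, 0.709, -0.705, 0.006]
contact_force: [0.8, -0.2, -0.3]
width: 0.0703
```

Request:
drive_tool --pt "0 0 0 0 0.8" --pt "0 0 0 0 0.8" --pt "0 0 0 0 0.8"

```text
clock: 14.55
position: [0.5334, -0.2184, 0.0756]
ee_rot: [-0.002, 0.709, -0.705, 0.006]
contact_force: [-1.3, -0.1, 0.5]
width: 0.077
```

```bash
python3 -c "
from h import *
go([.5322,-.217,.067],-90)
im=manip.get_image('scene');wi=manip.get_image('wrist');cv2.imwrite('pics/w10.png',wi)
im=np.hstack([cv2.resize(wi[100:340,140:370],(400,430),interpolation=3),cv2.resize(im[120:220,160:260],(400,430),interpolation=3)]);cv2.imwrite('pics/c10.png',im)
"
```

```text
t 14.55 pos [ 0.5334 -0.2184  0.0756] phi -89.72 tilt [ 0.0107 -0.0062 -0.9999] q6 1.057 F [-1.32 -0.08  0.48] M [ 0.007 -0.019  0.022] w 0.077
shift mm [-1.5  1.3  8.6] turn 0.005
```

View pics/c10.png

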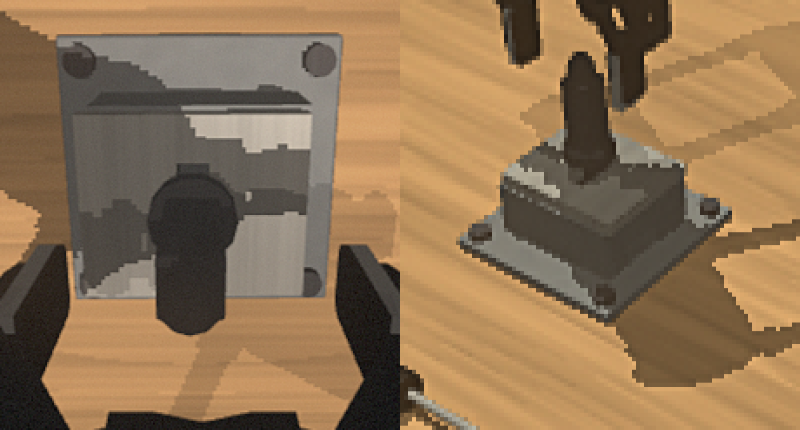

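The post stands by itself, upright, with the fingers clear on both sides. I retreat straight up.

Request:
drive_tool --pt "0 0 -20 0 1" --pt "0 0 -50 0 1" --pt "0 0 -90 0 1" --pt "0 0 -120 0 1" --pt "0 0 -120 0 1"

```text
clock: 15.15
position: [0.5349, -0.2191, 0.2007]
ee_rot: [-0.003, 0.709, -0.705, 0.011]
contact_force: [0.2, -0.5, 0.3]
width: 0.0858
```

```bash
python3 -c "
from h import *
go([.5322,-.217,.2],-90)
im=manip.get_image('scene');wi=manip.get_image('wrist');cv2.imwrite('pics/s11.png',im);cv2.imwrite('pics/w11.png',wi)
S=np.array([.530,-.2138]);
# predicted locked shank/shoulder/nose in scene and wrist
P=np.array([[*S,.05+.042+.038],[*S,.05+.042+.023],[*S,.05+.042-.023],[*S,.061]])
print('scene',proj('scene',P).round(1).tolist());print('wrist',proj('wrist',P).round(1).tolist())
a=cv2.resize(wi[130:250,190:320],(400,430),interpolation=3);b=cv2.resize(im[120:210,165:250],(400,430),interpolation=3);cv2.imwrite('pics/c11.png',np.hstack([a,b]))
"
```

```text
t 15.15 pos [ 0.5349 -0.2191  0.2007] phi -89.72 tilt [ 0.0194 -0.011  -0.9998] q6 1.057 F [ 0.23 -0.48  0.27] M [ 0.02  -0.003  0.009] w 0.0858
shift mm [-2.2  2.7  0.6] turn 0.005
scene [[204.8, 131.8], [205.4, 137.1], [207.1, 152.6], [207.4, 155.2]]
wrist [[251.4, 196.1], [251.5, 191.0], [251.8, 178.4], [251.9, 176.6]]
```

View pics/c11.png

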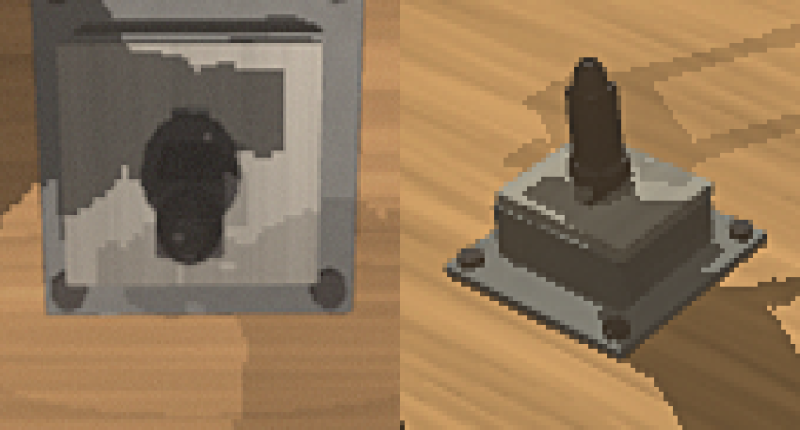

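View pics/w11.png

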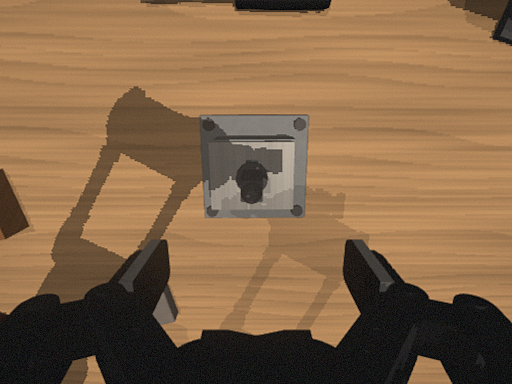

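View pics/s11.png

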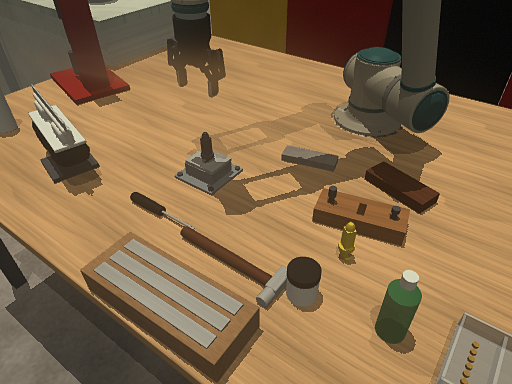

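Measured nose in the scene view is (205,132), against (204.8,131.8) predicted for the locked height. The shank stands square to the plate, and the bystanders are where they were. I hand the job in.

```bash
python3 -c "
from rig import manip
print(manip.get_state()['qd'].round(3) if hasattr(manip.get_state()['qd'],'round') else manip.get_state()['qd']); print(manip.sign_off())"
```

```text
[-0.     0.022  0.044 -0.001 -0.002 -0.001]
the job is handed in; nothing more can be done
None
```

The anvil post is standing locked in the socket by itself and the job is handed in, at about 15 s of the 72 s allowed; no verdict was reported.

**What I did:** I lifted the dark square-shanked post from the rack and left the yellow look-alike alone. The wrist picture put the slot about 3.4 mm to +y of the housing's centre. I passed the foot through without touching the plate and pressed it to about 24 mm. I then turned it a quarter turn clockwise and let the spring lift it until it bore on the plate's underside. After that I released it and retreated straight up.

**Forces:** The wrist readings, taken at the end of each move, never passed about 11 N. The contact force between post and socket is not measured directly, but the limit of 60 N was far off.

**Last checks:**
- **Height:** the nose is at pixel (205,132) in the scene picture, against (204.8,131.8) predicted for the locked height.
- **Angle:** the tool turned 91°, and the shank stands square to the plate and upright.
- **Bystanders:** they look unmoved in the final scene picture; I did not measure them.

**What disagreed:** The post sat about 3° tilted and 2 mm off along the pads in the grip. I corrected for this on insertion and during the turn, and it looked upright once released. The top and wrist cameras differed by about 5 mm on where the rack was, so I averaged the estimates.

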